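# Dry-fit a three-stave panel in the glue-up jig

## Robot

A 6-joint arm with a two-finger parallel gripper is mounted at the origin on a cart in front of the work surface, level with it; the furniture and walls round the work are solid. World frame = base frame: x ahead of the robot, y to its left, z up, the work surface at z = 0. Lengths are in m, angles in degrees, forces in N, time in s.
With the tool pointing down it reaches from about 0.275 to 0.825 m from the base axis. Payload 5.2 kg.
Tool frame: the origin (TCP) lies at the very end of the fingers, on their centre line; the grasp point (between the pads) lies 19 mm behind it (bot.pinch_z is the distance from the TCP to the grasp point, in m); z points along the fingers, y is the line along which they close (so a half turn about z gives the same grasp; the last joint's range is limited). The gripper opens to 93 mm and grips with 3 to 60 N. Pads are 15 mm wide; open, the fingers measure 128 mm over their backs; the gripper's body (75 mm by 188 mm) begins 65 mm behind the grasp point.
Start: joints at [57.651, 14.817, 87.949, -0, 77.235, -11.62], TCP at [0.195, 0.514, 0.219] pointing down, gripper open.
Joint ranges: [-179.93, 179.93], [-52.35, 119.4], [10.71, 147.94], [-69.91, 249.91], [12.55, 155.21], [-178.61, 178.61]. Speed limits (degrees/s): [147.25, 147.25, 180, 180, 180, 180].

## Interface

Orientations are given as [roll, pitch, yaw] about the fixed x, y, z axes, in that order (R = Rz(yaw) Ry(pitch) Rx(roll)).
In Python, from plant import bot, jaws, inverse_kinematics, status, capture, camera_model, ticket gives the robot as it stands. The module is installed in compiled form; this text tells all that it offers. Calls block until the motion is done:
- bot.goto(position, orientation): joint-space move of the TCP to a pose.
- bot.servo_line(position, attitude=None, rate=0.15, until_force=None): straight line of the TCP; attitude=None keeps the orientation; rate is the mean speed in m/s. With until_force (N) it stops when the force on the tool has changed by that much, and returns True; else False.
- bot.movej(angles): joint-space move.
- jaws.grip(opening, strength=None): finger opening in m; strength is the grip in N (None keeps the last); returns when the fingers have stopped.
- bot.pause(seconds).
- inverse_kinematics(position, orientation): joint angles nearest the present ones, or None.
- status.get_state(): the state.
- capture(name): name is "scene" or "top"; returns (picture, depth): 420x560x3 uint8, blue, green, red; 420x560 float32, m along the optical axis (not along the pixel's ray), 0 where there is no reading.
- camera_model(name): a dict with "K" (3x3 intrinsics, pixels), "k1" (the pictures are not rectified: a ray, as slopes to the right and down, at radius r is drawn at 1 + k1 r^2 times it, then the intrinsics apply), "R" (3x3) and "t" (3): a world point X has camera coordinates R X + t. Camera axes: x right, y down, z forward; pixel columns grow to the right and rows downward; lengths in m; the calibration is good to about 2 mm. A picture is of the moment at which its call begins. camera_model takes no time and is no camera call.
A pose or a line that the arm cannot do raises bot.IKError and nothing moves.
- ticket.job_done(): hands the job in; it is judged then, once.
The state is a dict: "clock": time; "q": joint angles; "joint_vel": joint speeds; "tau": joint torques, N m; "tool_pos": TCP position; "ee_rot": TCP orientation; "wrist_force": force on the tool from outside, world axes, zero at the start; "torque": the same for the moment, N m; "width": finger opening in m; "grasp_force": force on a finger pad.
Only numpy, scipy, OpenCV 4.12 (cv2) and the standard library are available. Lean on these libraries where they do the work, as an engineer would, in place of code of your own. Each camera call takes 0.05 s, during which the arm holds its last target. There are 200 camera calls.

## Task

Dry-fit the small panel in the plywood glue-up jig: lay the three staves flat on its metal bearers, parallel to the fences and centred across the jig, the pale one next to the fixed fence, the dark brown one in the middle and the red one next to the sliding fence, and draw the sliding fence up by its black grip until all the joints are closed. The aluminium pressing bar lies flat on top of the closed panel, centred and square across the joints so that it bears on all three staves; let go of everything, and leave the calliper, pencil and sanding block where they are.

Things in the scene. Friction and masses are not known exactly. Their poses are not given: they have to be found in the camera images.
- jig: plywood glue-up jig fixed to the table, base x -150 to 166, y -80 to 80, 12 mm thick; origin on its underside. x runs from the fixed fence (brown wood, 3 screws, top at z 34 mm, face at x = -112.5 mm) to the sliding fence, roughly away from the robot. Two metal bearers along x at y = -36 and +36 mm, 12 mm wide, tops at z 18 mm: staves lie across them, along y, between the fences
- fence_slide (a joint): travel (m) of the sliding fence towards the fixed one: 0 open (faces 225 mm apart), 0.135 closed (90 mm apart, as wide as the three staves together); its face is at jig x = 0.1125 minus this. About 2.5 N of friction; it pushes staves before it and stays where left. Starts at 0 to 0.02
- fence_grip (a point): point in the upright black grip on the sliding fence, on the jig's centre line, 60 mm above the table; grip 23 mm thick along jig x, 50 mm along jig y, top at z 78 mm, centred 40 mm behind the fence face. The fence before it is 24 mm thick, 140 mm long, top at z 34.5 mm. Pinch the grip from above to slide it
- light_stave: pale maple-coloured stave, a plain bar 30 (x) x 120 (y, lengthwise) x 20 mm (z), edges barely rounded; origin at the centre of its underside; either way round is the same. Starts lying flat on the table left of the jig; 40 to 90 g
- dark_stave: dark brown walnut-coloured stave, a plain bar 30 (x) x 120 (y, lengthwise) x 20 mm (z), edges barely rounded; origin at the centre of its underside; either way round is the same. Starts lying flat on the table left of the jig; 40 to 90 g
- red_stave: reddish mahogany-coloured stave, a plain bar 30 (x) x 120 (y, lengthwise) x 20 mm (z), edges barely rounded; origin at the centre of its underside; either way round is the same. Starts lying flat on the table left of the jig; 40 to 90 g
- press_bar: aluminium box-section pressing bar with black end caps, 30 (x) x 100 (y, lengthwise) x 20 mm (z); origin at the centre of its underside. Starts lying flat on the table left of the jig; about 105 to 210 g
- carpenter_pencil: bystander: red carpenter's pencil 12 x 152 x 8 mm lying along its y between the staves; origin at the centre of its underside; leave it alone
- calliper: bystander: steel calliper with a dark slide, 84 x 200 x 12 mm, lying to the right of the jig; origin at the centre of its underside; leave it alone
- sanding_block: bystander: wooden sanding block 64 x 113 x 35 mm near the front right of the jig; origin at the centre of its underside; leave it alone

How it is judged:
By the outcome, as a careful person would: the job done as asked, in the order asked, and still so for the second after the job is handed in, with the robot touching nothing.
It also fails if it takes over 93 s, if anything falls off the work surface, if the arm or the gripper's body presses on something with over 40 N, if the wrist force passes 120 N, or if a joint passes its speed limit or range.

## Working session

There is one attempt and no reset: what is moved stays moved. The work goes in short steps, each a Python script; the robot and the scene stay as the last script left them, time stands still between calls to the robot, and variables do not carry over. Pictures are saved under pics/ and viewed, at most 14 in all, crops included, and the job is handed in when it is done.

```bash
mkdir -p pics; cat > h.py <<'E'
import numpy as np, cv2
from plant import bot, jaws, inverse_kinematics, status, capture, camera_model, ticket
def world(name, uv, z):
    """pixels (N,2) -> world points on plane z"""
    m=camera_model(name); K=np.array(m["K"]);R=np.array(m["R"]);t=np.array(m["t"])
    d=cv2.undistortPoints(np.float64(uv).reshape(-1,1,2),K,np.array([m["k1"],0,0,0.])).reshape(-1,2)
    # pictured radius = r(1+k1 r^2), the OpenCV model
    D=np.c_[d,np.ones(len(d))]@R; C=-R.T@t
    return C+D*((z-C[2])/D[:,2])[:,None]
E
python3 - <<'E'
from h import *
for n in("scene","top"):
    p,d=capture(n); cv2.imwrite(f"pics/{n}0.png",p); np.save(f"{n}0.npy",d)
    m=camera_model(n); print(n,m, -np.array(m["R"]).T@m["t"])
s=status.get_state(); print(s)
E
```

```text
scene {'K': array([[528.7682586 ,   0.        , 293.72231803],
       [  0.        , 528.7682586 , 213.22227562],
       [  0.        ,   0.        ,   1.        ]]), 'k1': 0.01568996935891035, 'R': array([[-0.66238877,  0.74913739, -0.00585489],
       [ 0.46974927,  0.40923984, -0.78221377],
       [-0.58358953, -0.52087995, -0.62298262]]), 't': array([ 0.37887782, -0.18715022,  1.69998658])} [1.33097246 0.67824671 0.91488889]
top {'K': array([[395.69820069,   0.        , 281.16501309],
       [  0.        , 395.69820069, 212.77290195],
       [  0.        ,   0.        ,   1.        ]]), 'k1': -0.07637369999867626, 'R': array([[ 0.02997273, -0.99938074, -0.018433  ],
       [-0.98843743, -0.02689214, -0.14922556],
       [ 0.14863745,  0.02269257, -0.98863135]]), 't': array([-0.03451142,  0.53894317,  0.87222148])} [ 0.40410122 -0.03978965  0.94209346]
{'clock': 0.1, 'q': array([ 5.76518864e+01,  1.48538099e+01,  8.80016971e+01, -9.09792077e-05,
        7.72338183e+01, -1.16183853e+01]), 'joint_vel': array([ 5.37228663e-05, -1.55357614e-01, -1.38966412e-01,  2.51308118e-02,
       -5.52846731e-02,  8.86710331e-03]), 'tau': array([ 3.37290228e-03, -4.38205075e+01, -2.84646392e+01,  7.18380162e-02,
        3.61399411e-02, -2.39785834e-05]), 'tool_pos': array([0.19439439, 0.51400833, 0.21793458]), 'ee_rot': array([-1.79912487e+02, -1.79025374e-02,  1.59270278e+02]), 'wrist_force': array([-0.16687597,  0.53139653,  0.2534418 ]), 'torque': array([-0.03202588, -0.0169388 ,  0.01068754]), 'grasp_force': 0.0, 'width': 0.09296931975392476}
```

View pics/top0.png

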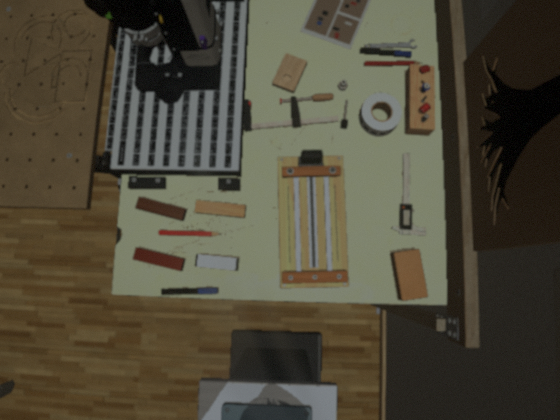

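View pics/scene0.png

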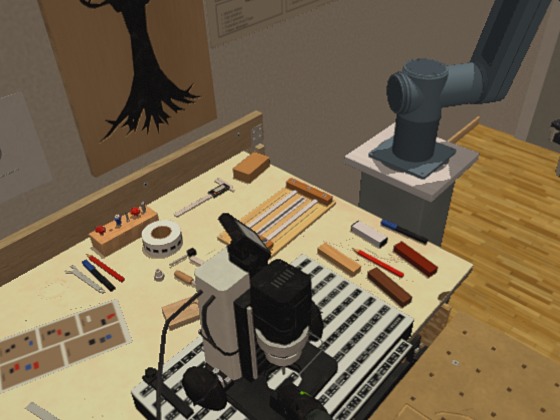

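```bash
python3 - <<'E'
from h import *
p=cv2.imread("pics/top0.png"); c=p[140:300,110:360]
c=cv2.convertScaleAbs(cv2.resize(c,None,fx=3.2,fy=3.2,interpolation=cv2.INTER_CUBIC),alpha=1.7)
cv2.imwrite("pics/crop.png",c)
d=np.load("top0.npy"); m=camera_model("top");R=np.array(m["R"]);t=np.array(m["t"])
v,u=np.mgrid[0:420,0:560]
n=cv2.undistortPoints(np.float64(np.c_[u.ravel(),v.ravel()]).reshape(-1,1,2),m["K"],np.array([m["k1"],0,0,0.])).reshape(-1,2)
X=((np.c_[n,np.ones(len(n))]*d.reshape(-1,1)-t)@R).reshape(420,560,3)
np.save("X.npy",X)
print("noise table",X[190:198,200:215,2].std(), X[190:198,200:215,2].mean())
for q in [(160,208),(220,209),(160,258),(217,263),(190,233),(283,220),(312,277),(312,170),(312,157),(410,275)]: print(q,X[q[1],q[0]].round(3))
z=X[...,2].copy();
for v0 in (60,120,150,170): print(v0,[(uu,z[v0,uu].round(2)) for uu in range(90,250,20)])
E
```

```text
noise table 0.12063016186943527 0.015602380013263991
(160, 208) [0.546 0.271 0.021]
(220, 209) [0.547 0.126 0.023]
(160, 258) [0.428 0.262 0.021]
(217, 263) [0.42  0.127 0.023]
(190, 233) [0.49  0.199 0.005]
(283, 220) [ 0.527 -0.023  0.014]
(312, 277) [ 0.395 -0.093  0.035]
(312, 170) [ 0.644 -0.088  0.037]
(312, 157) [ 0.663 -0.086  0.078]
(410, 275) [ 0.405 -0.316  0.036]
60 [(90, np.float64(0.04)), (110, np.float64(-0.75)), (130, np.float64(0.06)), (150, np.float64(0.06)), (170, np.float64(0.08)), (190, np.float64(0.1)), (210, np.float64(0.1)), (230, np.float64(0.06))]
120 [(90, np.float64(0.05)), (110, np.float64(0.05)), (130, np.float64(0.06)), (150, np.float64(0.06)), (170, np.float64(0.06)), (190, np.float64(0.06)), (210, np.float64(0.06)), (230, np.float64(0.06))]
150 [(90, np.float64(0.05)), (110, np.float64(0.04)), (130, np.float64(0.06)), (150, np.float64(0.06)), (170, np.float64(0.06)), (190, np.float64(0.06)), (210, np.float64(0.06)), (230, np.float64(0.06))]
170 [(90, np.float64(0.94)), (110, np.float64(-0.02)), (130, np.float64(0.05)), (150, np.float64(0.05)), (170, np.float64(0.06)), (190, np.float64(0.05)), (210, np.float64(0.05)), (230, np.float64(0.06))]
```

View pics/crop.png

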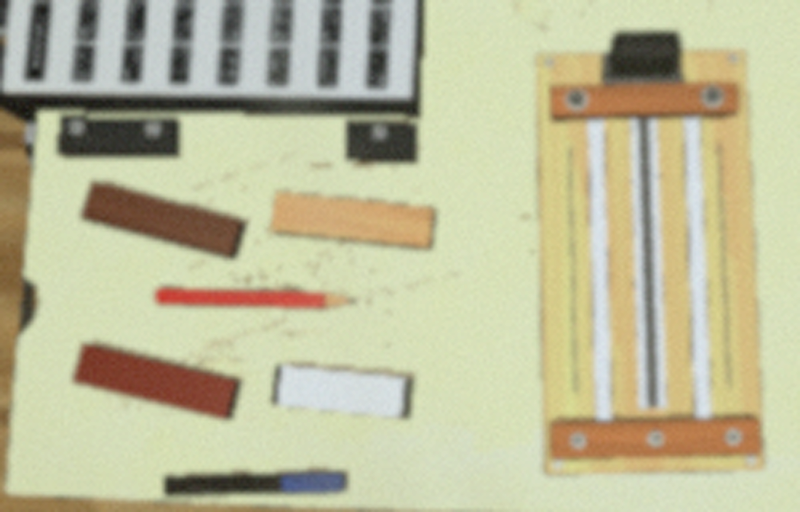

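```bash
cat >> h.py <<'E'
def sil(name,mask,z):
    """largest blob -> rectangle on plane z: centre, long, short, long-axis angle"""
    c=max(cv2.findContours(mask.astype(np.uint8),cv2.RETR_EXTERNAL,cv2.CHAIN_APPROX_NONE)[0],key=cv2.contourArea)
    w=world(name,c.reshape(-1,2),z)[:,:2]
    (cx,cy),(a,b),an=cv2.minAreaRect(np.float32(w*1000))
    if a<b: a,b,an=b,a,an+90
    return np.array([cx,cy])/1000,a,b,(an+90)%180-90 if abs((an+90)%180-90)<=45 else an%180
E
cat > meas.py <<'E'
from h import *
boxes=dict(dark=(130,192,192,222),light=(190,195,250,222),red=(128,243,190,275),bar=(192,248,245,274),jig=(270,150,355,292))
p=cv2.imread("pics/top0.png"); lab=cv2.cvtColor(cv2.bilateralFilter(p,5,20,3),cv2.COLOR_BGR2LAB).astype(float)
X=np.load("X.npy")
for k,(a,b,c,d) in boxes.items():
    s=np.zeros(p.shape[:2],bool); s[b:d,a:c]=1
    tab=np.median(lab[b:d,a:c][[0,-1]].reshape(-1,3),0)
    m=s&(np.linalg.norm((lab-tab)*[.6,1,1],axis=2)>11)
    m=cv2.morphologyEx(m.astype(np.uint8),cv2.MORPH_CLOSE,np.ones((3,3)))
    r=sil("top",m,.006 if k=="jig" else .01)
    print(k,"colour",r[0].round(4),*np.round(r[1:],1))
    lo,hi=(.007,.09) if k=="jig" else (.017,.03)
    q=X[s&(X[...,2]>lo)&(X[...,2]<hi)]
    mm=(s&(X[...,2]>lo)&(X[...,2]<hi)).astype(np.uint8)
    r=sil("top",mm,.012 if k=="jig" else .02); print("   depth",r[0].round(4),*np.round(r[1:],1),"z",np.median(q[:,2]).round(4))
# jig fences (height 30..40) and bearers
s=np.zeros(p.shape[:2],bool); s[150:292,270:355]=1
for nm,(v0,v1),lo,hi in(("slide",(150,200),.027,.045),("fixed",(240,292),.027,.045),("grip",(145,180),.06,.09)):
    m=s&(X[...,2]>lo)&(X[...,2]<hi); m[:v0]=0;m[v1:]=0
    print(nm,sil("top",m,.0345 if nm!="grip" else .078),np.median(X[m][:,2]), X[m][:,:2].mean(0))
E
python3 meas.py
```

```text
dark colour [0.5481 0.2732] 128.2 36.1 77.3
   depth [0.5475 0.273 ] 120.0 30.3 76.7 z 0.02
light colour [0.551  0.1284] 124.6 34.9 85.7
   depth [0.5506 0.1277] 120.8 30.4 85.7 z 0.0201
red colour [0.4279 0.2698] 128.4 37.2 79.1
   depth [0.4257 0.2689] 120.7 30.6 78.9 z 0.02
bar colour [0.4256 0.1299] 105.6 33.9 86.3
   depth [0.4234 0.1292] 100.7 30.0 86.2 z 0.02
jig colour [ 0.5371 -0.0909] 332.2 161.9 3.1
   depth [ 0.5365 -0.0924] 329.6 159.7 2.9 z 0.0131
slide (array([ 0.64817651, -0.08728353]), 139.12396240234375, 36.493995666503906, 91.50391507148743) 0.034641842885037806 [ 0.64524384 -0.0864037 ]
fixed (array([ 0.39646066, -0.09866409]), 147.3821563720703, 26.071434020996094, 92.87662816047668) 0.0337493125470564 [ 0.39639387 -0.09812217]
grip (array([ 0.66790631, -0.08460799]), 47.64410400390625, 23.457738876342773, 91.49595654010773) 0.07666366003306099 [ 0.66923927 -0.08469111]
```

```bash
python3 - <<'E'
from h import *
X=np.load("X.npy"); s=np.zeros(X.shape[:2],bool); s[148:292,268:358]=1
m=s&(abs(X[...,2]-.012)<.004)
r=sil("top",cv2.morphologyEx(m.astype(np.uint8),cv2.MORPH_CLOSE,np.ones((3,3))),.012); print(r)
P=X[m][:,:2]
def edges(ax,P,yaw): # per-bin extreme, line fit
    c,n=np.cos(yaw),np.sin(yaw); Q=P@np.array([[c,-n],[n,c]]); out=[]
    o=1-ax; bins=np.round(Q[:,o]/.005)
    for f in (np.min,np.max):
        e=np.array([[b*.005,f(Q[bins==b,ax])] for b in np.unique(bins) if (bins==b).sum()>3]); 
        e=e[abs(e[:,1]-np.median(e[:,1]))<.004]; out.append((np.median(e[:,1]),np.degrees(np.arctan(np.polyfit(*e.T,1)[0])),len(e)))
    return out
for y in (2.5,2.9): 
    print(y,edges(0,P,np.radians(y)),edges(1,P,np.radians(y)))
yaw=np.radians(2.9); c,n=np.cos(yaw),np.sin(yaw)
for nm,(v0,v1),lo,hi in(("slide",(160,190),.030,.040),("fixed",(260,292),.030,.040),("grip",(145,180),.07,.09)):
    k=s&(X[...,2]>lo)&(X[...,2]<hi); k[:v0]=0;k[v1:]=0
    Q=X[k][:,:2]@np.array([[c,-n],[n,c]]); print(nm,np.percentile(Q,[2,50,98],axis=0).round(4).tolist())
w=[]
p=cv2.imread("pics/top0.png").astype(int)
E
```

```text
(array([ 0.52961462, -0.09270923]), 315.8082580566406, 159.7210693359375, 2.9322948455810547)
2.5 [(np.float64(0.36843464450464775), np.float64(-0.13753292808572584), 33), (np.float64(0.6827016024580304), np.float64(-0.4639477367084855), 21)] [(np.float64(-0.19358941983394434), np.float64(0.22941585915763923), 64), (np.float64(-0.037048174656576005), np.float64(0.3653705690528895), 63)]
2.9 [(np.float64(0.36759665207919023), np.float64(0.10683198549752532), 32), (np.float64(0.6818591944537136), np.float64(-0.0500284065967325), 20)] [(np.float64(-0.19720438966882747), np.float64(-0.24756348192221325), 64), (np.float64(-0.04055716942524272), np.float64(-0.0342217342799659), 63)]
slide [[0.6273, -0.1853], [0.6398, -0.1191], [0.6559, -0.0526]]
fixed [[0.3786, -0.1884], [0.391, -0.1183], [0.4032, -0.0474]]
grip [[0.656, -0.1423], [0.6654, -0.1193], [0.6781, -0.0949]]
```

```bash
cat >> h.py <<'E'
J=np.array([.5216,-.0931]); JY=2.9; cj,sj=np.cos(np.radians(JY)),np.sin(np.radians(JY))
def jig(x,y=0): return J+np.array([cj*x-sj*y,sj*x+cj*y])
def st(*l):
    s=status.get_state(); print(*l,"t",round(s["clock"],2),"tcp",s["tool_pos"].round(4),"w",round(s["width"],4),"g",round(s["grasp_force"],1),"F",s["wrist_force"].round(1),"q6",round(s["q"][5]))
def pickplace(src,a,dst,b,zdst,up=.09,open_=.046,zg=.004,F=25):
    down=lambda y:[180,0,y]
    bot.goto([*src,up],down(a)); jaws.grip(open_)
    bot.servo_line([*src,zg]); jaws.grip(.02,F); st("grip")
    bot.servo_line([*src,up],rate=.2); st("up")
    bot.goto([*dst,up+.02],down(b)); 
    bot.servo_line([*dst,zdst+zg+.0007],rate=.12); bot.pause(.2); st("down")
    jaws.grip(.042); bot.servo_line([*dst,up+.02],rate=.2); st("done")
E
python3 - <<'E'
from h import *
import math
for a in (85.7,-94.3):
    print(a,inverse_kinematics([.5506,.1277,.09],[180,0,a]), inverse_kinematics([*jig(-.0665),.1],[180,0,JY+90-(180 if a<0 else 0)]))
pickplace([.5506,.1277],85.7,jig(-.0665),JY+90,.018)
p,d=capture("top"); cv2.imwrite("pics/top1.png",p)
E
```

```text
85.7 [ 1.75268098e+00  2.30308988e+01  9.55556014e+01 -2.54444375e-14
  6.14134998e+01  6.05268098e+00] [-25.74141739  13.12998388 108.61422348   0.          58.25579264
 -28.64141739]
-94.3 [ 1.75268098e+00  2.30308988e+01  9.55556014e+01 -2.54444375e-14
  6.14134998e+01 -1.73947319e+02] [-2.57414174e+01  1.31299839e+01  1.08614223e+02 -2.54444375e-14
  5.82557926e+01  1.51358583e+02]
grip t 4.1 tcp [0.5512 0.1278 0.0049] w 0.03 g 25.0 F [-1.   0.3  5.4] q6 6
up t 4.68 tcp [0.55   0.1277 0.0893] w 0.03 g 25.0 F [-0.1  0.5 -1.8] q6 6
down t 6.72 tcp [ 0.4554 -0.0963  0.0227] w 0.03 g 25.0 F [ 0.   0.9 -0.7] q6 -29
done t 7.78 tcp [ 0.4548 -0.0963  0.1096] w 0.0421 g 0.0 F [-0.7  0.9 -0.2] q6 -29
```

View pics/top1.png

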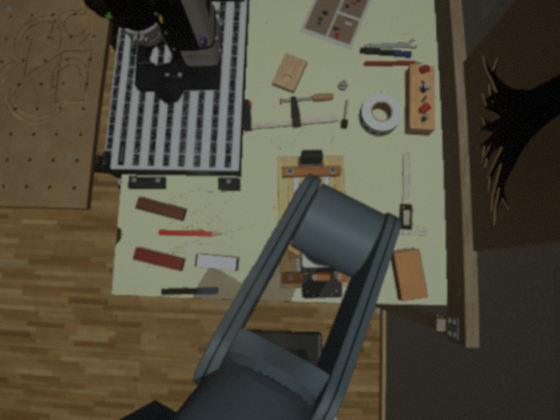

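The light stave has gone into the jig, but the arm hides the spot at about (305,260). The other pieces haven't moved. Next come dark and red.

```bash
python3 - <<'E'
from h import *
pickplace([.5475,.273],76.8,jig(-.0055),JY+90,.018)
pickplace([.4257,.2689],79,jig(.0555),JY+90,.018)
bot.goto([.4234,.1292,.15],[180,0,86.2])
p,d=capture("top"); cv2.imwrite("pics/top2.png",p); np.save("top2.npy",d)
c=p[140:300,180:360]; cv2.imwrite("pics/crop2.png",cv2.convertScaleAbs(cv2.resize(c,None,fx=3.5,fy=3.5),alpha=1.7)); st()
E
```

```text
grip t 10.72 tcp [0.5481 0.2732 0.005 ] w 0.0297 g 25.0 F [-1.4 -0.5  5.5] q6 29
up t 11.31 tcp [0.5469 0.2728 0.0892] w 0.0296 g 25.0 F [-0.6  0.6 -0.4] q6 29
down t 13.76 tcp [ 0.5163 -0.0933  0.0227] w 0.0297 g 25.0 F [ 0.   0.4 -0.7] q6 -25
done t 14.81 tcp [ 0.5157 -0.0932  0.1095] w 0.0419 g 0.0 F [-1.1  0.6 -0.7] q6 -25
grip t 17.68 tcp [0.4263 0.2692 0.0049] w 0.0296 g 25.0 F [-1.1 -0.7  5.4] q6 31
up t 18.27 tcp [0.4252 0.2687 0.0894] w 0.0297 g 25.0 F [-0.4 -0.6 -2. ] q6 31
down t 20.79 tcp [ 0.5772 -0.0902  0.0228] w 0.0299 g 25.0 F [-0.6 -0.1 -0.2] q6 -23
done t 21.84 tcp [ 0.5766 -0.0901  0.1095] w 0.042 g 0.0 F [ 1.1 -0.3 -0.6] q6 -23
t 22.94 tcp [0.4243 0.1285 0.1496] w 0.0417 g 0.0 F [-0.5 -1.   0.6] q6 6
```

View pics/crop2.png

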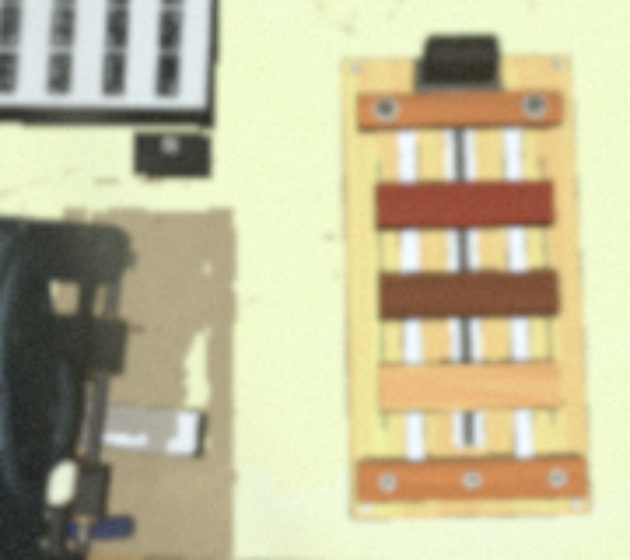

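The three staves lie parallel across the bearers in order: pale at about (470,388), dark at (470,293), red at (465,203). I'll measure their offsets and then close the fence.

```bash
cat >> h.py <<'E'
def cloud(d,name="top"):
    m=camera_model(name); v,u=np.mgrid[0:420,0:560]
    n=cv2.undistortPoints(np.float64(np.c_[u.ravel(),v.ravel()]).reshape(-1,1,2),m["K"],np.array([m["k1"],0,0,0.])).reshape(-1,2)
    return ((np.c_[n,np.ones(len(n))]*d.reshape(-1,1)-m["t"])@m["R"]).reshape(420,560,3)
def injig(P): return (P[...,:2]-J)@np.array([[cj,-sj],[sj,cj]])
E
python3 - <<'E'
from h import *
X=cloud(np.load("top2.npy")); Q=injig(X); ok=True
for n,x in(("light",-.0665),("dark",-.0055),("red",.0555)):
    m=(abs(Q[...,0]-x)<.025)&(abs(Q[...,1])<.08)&(abs(X[...,2]-.038)<.004)
    r=sil("top",m,.038); y=injig(r[0]); print(n,y.round(4),np.round(r[1:],1)-[0,0,JY]); ok&=abs(y[1])<.003
if ok:
    D=[180,0,JY+90]
    bot.goto([*jig(.1505),.14],D); jaws.grip(.045); bot.servo_line([*jig(.1505),.041],rate=.1); jaws.grip(.01,40); st("grip")
    bot.servo_line([*jig(.03),.041],rate=.06); st("near")
    print(bot.servo_line([*jig(.0125),.041],rate=.03,until_force=25)); st("closed"); print(injig(status.get_state()["tool_pos"]))
E
```

```text
light [-0.0642 -0.0002] [118.7  29.6  88.7]
dark [-0.0045 -0.0019] [119.4  30.1  88.7]
red [ 0.0564 -0.0006] [118.8  30.7  88.6]
grip t 26.12 tcp [ 0.6718 -0.0855  0.0414] w 0.0231 g 40.0 F [-2.3 -0.5  2.7] q6 -20
near t 28.28 tcp [ 0.5512 -0.0916  0.0414] w 0.0224 g 40.0 F [2.2 1.6 5.7] q6 -24
False
closed t 29.02 tcp [ 0.5381 -0.0924  0.0414] w 0.0229 g 40.1 F [19.7  4.4 -4.9] q6 -25
[ 0.01652372 -0.00014223]
```

```bash
python3 - <<'E'
from h import *
jaws.grip(.04); bot.servo_line([*jig(.0165),.13],rate=.2); st()
bot.goto([.4234,.1292,.09],[180,0,86.2])
p,d=capture("top"); cv2.imwrite("pics/top3.png",p); np.save("top3.npy",d); st()
c=p[190:300,260:360]; cv2.imwrite("pics/crop3.png",cv2.convertScaleAbs(cv2.resize(c,None,fx=5.4,fy=5.4,interpolation=cv2.INTER_CUBIC),alpha=1.7))
X=cloud(d); Q=injig(X)
m=(abs(Q[...,0]+.0675)<.06)&(abs(Q[...,1])<.08)&(abs(X[...,2]-.038)<.002)
r=sil("top",m,.038); print(injig(r[0]),r)
for n,x in(("light",-.0975),("dark",-.0675),("red",-.0375)):
    k=m&(abs(Q[...,0]-x)<.011); rows=[Q[i,k[i],1] for i in range(420) if k[i].sum()>30]
    print(n,np.median([a.min() for a in rows]),np.median([a.max() for a in rows]),np.median(X[k][:,2]))
g=(X[...,2]>.07)&(X[...,2]<.085)&(abs(Q[...,1])<.04)&(abs(Q[...,0])<.12); print("grip x",np.percentile(Q[g][:,0],[2,50,98]))
E
```

```text
t 30.14 tcp [ 0.5375 -0.0921  0.1294] w 0.0398 g 0.0 F [-0.4  1.1 -0.3] q6 -24
t 31.18 tcp [0.4246 0.1285 0.09  ] w 0.0401 g 0.0 F [-0.7 -0.1 -0.2] q6 6
[-0.06517427  0.00050271] (array([ 0.45648376, -0.09589529]), 123.70226287841797, 98.97087097167969, 93.3930881023407)
light -0.05778774842711999 0.057682665285141994 0.037923859097355336
dark -0.05946131383143789 0.05694684686908604 0.037924829691136086
red -0.060331138978547576 0.05843714937394302 0.03791723041167557
grip x [0.00730409 0.01655967 0.02803991]
```

View pics/crop3.png

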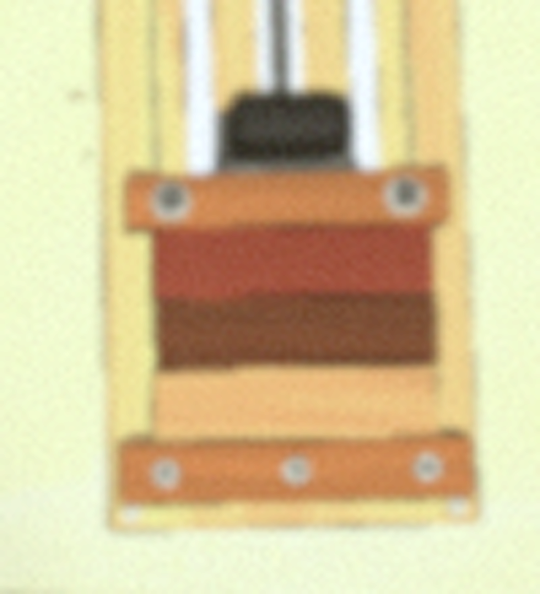

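The joints are closed from the fixed fence (295,470) to the slide fence (285,200), in the right order and with the ends flush. Next is the bar.

```bash
python3 - <<'E'
from h import *
pickplace([.4234,.1292],86.2,jig(-.0675),JY,.038,up=.1,F=35)
bot.goto([.35,.25,.2],[180,0,86])
p,d=capture("top"); cv2.imwrite("pics/top4.png",p); np.save("top4.npy",d); st()
c=p[190:300,260:360]; cv2.imwrite("pics/crop4.png",cv2.convertScaleAbs(cv2.resize(c,None,fx=5.4,fy=5.4,interpolation=cv2.INTER_CUBIC),alpha=1.7))
X=cloud(d); Q=injig(X)
m=(abs(Q[...,0]+.0675)<.07)&(abs(Q[...,1])<.08)&(abs(X[...,2]-.058)<.004)
r=sil("top",m,.058); print("bar",injig(r[0]),r[1:],np.median(X[m][:,2]),np.ptp(X[m][:,2]))
g=(X[...,2]>.07)&(X[...,2]<.085)&(abs(Q[...,1])<.04)&(abs(Q[...,0])<.12); print("grip x",np.percentile(Q[g][:,0],[2,50,98]))
E
```

```text
grip t 33.02 tcp [0.4238 0.1293 0.0047] w 0.0295 g 35.0 F [-1.5  0.   5.9] q6 6
up t 33.65 tcp [0.4228 0.1291 0.0994] w 0.0298 g 35.0 F [-0.2  0.7 -2.3] q6 6
down t 35.56 tcp [ 0.4544 -0.0963  0.0428] w 0.0298 g 35.0 F [-0.5  1.3 -1.1] q6 61
done t 36.56 tcp [ 0.454  -0.0964  0.1197] w 0.042 g 0.0 F [ 0.1  0.8 -1.4] q6 61
t 37.99 tcp [0.3505 0.2492 0.1994] w 0.042 g 0.0 F [ 0.5  0.2 -0.3] q6 25
bar [-0.06746886  0.00124297] (100.13845825195312, 30.030319213867188, 3.0533246994018555) 0.05773235392440144 0.00791128590889302
grip x [0.007376   0.0168367  0.02799349]
```

View pics/crop4.png

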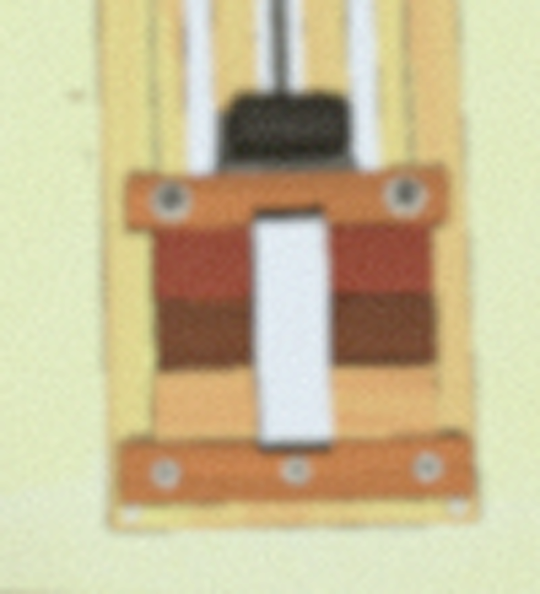

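View pics/top4.png

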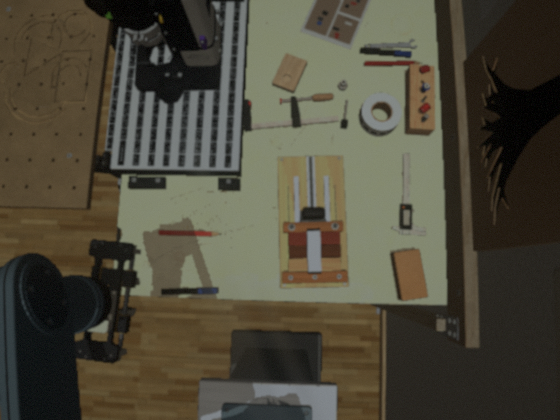

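The bar lies centred and square across all three staves at about (293,330) in the crop. The pencil, calliper and sanding block are where they started, so I'm handing in.

```bash
python3 -c "
from h import *
print(ticket.job_done())"
```

```text
the job is handed in; nothing more can be done
None
```

The dry fit is done and handed in at about 38 s of the 93 s allowed: staves in order with the joints closed, the pressing bar centred and square on top, and the calliper, pencil and sanding block left in place.

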